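# Snap the end cap of a foil roll home

## Robot

A 6-joint arm with a two-finger parallel gripper is mounted at the origin on the work surface. World frame = base frame: x ahead of the robot, y to its left, z up, the work surface at z = 0. Lengths are in m, angles in rad, forces in N, time in s.
With the tool pointing down it reaches from about 0.25 to 0.725 m from the base axis. Payload 4 kg.
Tool frame: the origin (TCP) lies between the finger pads, 19 mm behind the fingertips; this is the grasp point; z points along the fingers, y is the line along which they close (so a half turn about z gives the same grasp; the last joint's range is limited). The gripper opens to 85 mm and grips with 20 to 120 N. Pads are 22 mm wide; open, the fingers measure 114 mm over their backs; the gripper's body (76 mm by 85 mm) begins 54 mm behind the grasp point. The pads swing forward as they close: fully open they stand 13 mm farther back than shut.
Start: joints at [1.206, 0.241, 0.005, 1.335, 0, 1.571], TCP at [0.178, 0.467, 0.25] pointing down, gripper open.
Joint ranges: [-2.72, 2.72], [-1.05, 1.87], [-1.09, 1.28], [-1.99, 2.15], [-1.42, 1.44], [-3.14, 3.14]. Speed limits (rad/s): [2.79, 2.79, 3.14, 3.14, 3.14, 3.14].

## Interface

Orientations are given as a unit quaternion [x, y, z, w].
In Python, from workcell import get_obs, camera, job_done, silhouettes gives the robot as it stands. The module is installed in compiled form; this text tells all that it offers.
- The arm moves only by the tool drive_tool, never from a script. Its argument "increments" is a list of rows, each a list of 3 entries, a list of its own where there are three numbers: the shift along the world's x, y, z in mm, then the turn, a rotation vector about the world's x, y, z in degrees, then the opening, from 0 (shut) to 1 (fully open). A call has 1 to 8 rows; each row shifts and turns the commanded pose from where the row before left it; what a row does not reach is not made up. A row lasts 1/12 s, in which the tool goes at most 41.7 mm and 7.16 degrees, less where a joint would pass 70% of its speed; a pose out of reach is approached as far as the arm can. A call is refused whole if a number of a shift passes 41.7 or a number of a turn 7.16, either way. A call with a gripper value outside its range is refused whole. The fingers move at their own pace and stop on an object; the grip force is fixed at half the most. Time passes only in rows, so rows that do not move let the fingers close. It gives the time, the measured TCP pose, the force, the opening and the grip force at its end, in the units of the state.
- get_obs(): the state, without advancing time (a new reading comes with each control period).
- camera(name): name is "scene" or "side" or "wrist"; returns a dict with "image" (384x512x3 uint8, red, green, blue), "K" (3x3 intrinsics, pixels), "k1" (the pictures are not rectified: a ray, as slopes to the right and down, at radius r is drawn at 1 + k1 r^2 times it, then the intrinsics apply), "view" (4x4, takes a point from world to camera coordinates). Camera axes: x right, y down, z forward; pixel columns grow to the right and rows downward; lengths in m; the calibration is good to about 2 mm. A picture is of the moment at which its call begins. There is no depth.
- job_done(): hands the job in; it is judged then, once.
Trained networks look in a picture, given as the dict that the camera call returned (one of the last four; its "shot" number tells which), for a name from the list of things; names that differ only in an ending like _2 or _b are one class to them, and where a whole thing is asked for, a point or a joint stands for the part that bears it (a point fixed in the world has none). Each returns a list of dicts, best first, with "conf" (0 to 1); they miss things now and then, are a little off and sometimes report something else, mostly with a low value. They report only what shows in the picture. A call takes as long as a camera call. They do not tell look-alikes from the thing itself.
- silhouettes(query, picture): "region" (384x512 bool, what is visible of it) and "bbox" ([left, top, right, bottom] in pixels, round what is visible of it).
The state is a dict: "clock": time; "joint_pos": joint angles; "joint_vel": joint speeds; "tau": joint torques, N m; "eef_pos": TCP position; "tool_rot": TCP orientation; "ft_force": force on the tool from outside, world axes, zero at the start; "ft_torque": the same for the moment, N m; "grip_width": finger opening in m; "grasp_force": force on a finger pad.
Only numpy, scipy, OpenCV 4.12 (cv2) and the standard library are available. Lean on these libraries where they do the work, as an engineer would, in place of code of your own. Each camera call takes 0.05 s, during which the arm holds its last target. There are 200 camera calls.

## Task

The red end cap on the gold foil roll still stands proud: take the seating tool from its wooden dish, set its white face squarely on the cap and press gently straight down until the cap clicks fully home, stopping once it has clicked. Then stand the tool upright back in its dish and let go, leaving the silver roll, the brass die and the cards where they are.

Things in the scene. Friction and masses are not known exactly. Their poses are not given: they have to be found in the camera images.
- rest: dark steel round foot, 92 mm across and 10 mm high, fixed to the bench; origin at the centre of its underside, z up. It carries (on a black spindle) the gold roll on a rubber cushion.
- gold_rim (a point): centre of the flat top rim of the gold foil roll, z up. Gold cylinder 67 mm across with a white core 52 mm across, upright on the rest. The rim stands 62 to 72 mm above the bench, different each time. Under load the roll also sinks on its cushion (from about 3 N, to a hard stop 3 mm down by about 8 N) and comes back when released.
- cap: red plastic snap-in end cap: round flat flange 40 mm across and 4 mm thick with a plug already started in the bore of the gold roll, so it can only slide straight down. Origin at the centre of the flange's underside, z up: 3.6 mm above the rim at the start, level with the rim when home.
- tool: seating tool, 54 mm high, 200 g: white nylon pressing disc 36 mm across and 12 mm thick, with a blue square handle 24 by 24 mm and 42 mm high standing on it. Origin at the centre of the white underside (the pressing face), z up, x and y square to the handle's sides. It stands in the dish with its face 6 mm above the bench.
- tool_grip (a point): point on the axis of the tool's handle 34 mm above its pressing face, a good place for the TCP (fingertips then end 3 mm above the white disc)
- dish: round wooden dish fixed to the bench, 72 mm across and 12 mm high with a flat recess 52 mm across whose floor is 6 mm above the bench; origin at the centre of its underside. The tool starts in it and returns to it.
- silver_roll: silver foil roll, loose, standing upright, 67 mm across and 64 mm high, its red cap already home; origin at the centre of its underside. Leave alone.
- die: brass stamping die, loose, 50 by 70 mm and 15 mm high, origin at the centre of its underside. Leave alone.
- cards: stack of white cards, loose, 55 by 90 mm and 35 mm high, origin at the centre of its underside. Leave alone.
- cap_top (a point): centre of the cap's flat top, where the tool presses. Pressed, it resists more and more, up to 11 to 15 N some 2 mm before home; then it clicks: the resistance drops suddenly and the cap draws itself home, where it is hard and stays. Let go before that, it springs back up. It cracks if pressed with more than 25 N.
There are look-alikes about, which are no part of the job. Leave any green or turquoise look-alike of the tool alone. Several things look just like the dish: the one meant starts farthest to the robot's right.

How it is judged:
By the outcome, as a careful person would: the job done as asked, in the order asked, and still so for the second after the job is handed in, with the robot touching nothing.
It also fails if it takes over 54 s, if anything falls off the work surface, if the arm or the gripper's body presses on something with over 40 N, if the wrist force passes 120 N, or if a joint passes its speed limit or range.

## Working session

There is one attempt and no reset: what is moved stays moved. The work goes in short steps, Python scripts to look and compute and a tool call to move; the robot and the scene stay as the last step left them, time stands still between calls to the robot, and variables do not carry over. Pictures are saved under pics/ and viewed, at most 10 in all, crops included, and the job is handed in when it is done.

Besides the shell and the picture viewer there is one more tool, called after "Emit:" as name([rows], argument=value, ...), one row to a line, values as JSON. drive_tool: Moves the arm, as the interface text tells. Its arguments: {"type":"object","properties":{"increments":{"type":"array"}},"required":["increments"]}

```bash
mkdir -p pics
cat > h.py <<'E'
import numpy as np, cv2
from workcell import *
def save(p,n): cv2.imwrite('pics/'+n+'.png', p['image'][:,:,::-1])
def ray(p,uv):
    K=p['K'];d=np.array([(uv[0]-K[0,2])/K[0,0],(uv[1]-K[1,2])/K[1,1]])
    s=d.copy()
    for _ in range(20): s=d/(1+p['k1']*(s@s))
    V=np.array(p['view']);R=V[:3,:3]
    return -R.T@V[:3,3], R.T@np.array([s[0],s[1],1.])
def atz(p,uv,z):
    o,d=ray(p,uv); return o+d*(z-o[2])/d[2]
def proj(p,P):
    V=np.array(p['view']);K=p['K']
    c=V[:3,:3]@np.array(P)+V[:3,3];s=c[:2]/c[2];s=s*(1+p['k1']*(s@s))
    return np.array([K[0,0]*s[0]+K[0,2],K[1,1]*s[1]+K[1,2]])
def tri(l):
    A=np.zeros((3,3));b=np.zeros(3)
    for p,uv in l:
        o,d=ray(p,uv);d=d/np.linalg.norm(d);M=np.eye(3)-np.outer(d,d);A+=M;b+=M@o
    x=np.linalg.solve(A,b)
    return x
E
python3 - <<'E'
from h import *
print(get_obs())
im=[]
for n in ['scene','side','wrist']:
    p=camera(n); save(p,n+'0'); print(n,p['k1'],np.round(-np.array(p['view'])[:3,:3].T@np.array(p['view'])[:3,3],3))
    for q in ['tool','dish','cap','rest','silver_roll','gold_rim']:
        for r in silhouettes(q,p)[:5]:
            ys,xs=np.nonzero(r['region']); print(q,round(r['conf'],2),r['bbox'],round(xs.mean()),round(ys.mean()))
E
```

```text
{'clock': 0.0, 'joint_pos': array([ 1.20602214e+00,  2.41391901e-01,  3.71056901e-03,  1.33519690e+00,
       -1.73237055e-05,  1.57080405e+00]), 'joint_vel': array([-2.61924678e-05, -1.43892861e-03,  5.20494333e-04, -4.16769165e-04,
       -1.29293967e-03, -1.51132653e-04]), 'tau': array([-3.36360754e-04, -3.72321510e+01,  2.52406597e+01,  1.68546801e-02,
        1.21411090e-04,  1.85549692e-05]), 'eef_pos': array([0.1781602 , 0.46654108, 0.24911823]), 'tool_rot': array([ 1.81381276e-01,  9.83412299e-01, -1.02525669e-03, -1.80282977e-04]), 'ft_force': array([-0.25677113,  0.43003769,  0.86662865]), 'ft_torque': array([-0.03586903,  0.02268223, -0.02829008]), 'grasp_force': 0.0, 'grip_width': 0.085477289154065}
scene -0.10126724008398821 [ 1.355 -0.364  0.719]
tool 0.78 [347.5, 158.2, 362.7, 177.7] 354 169
tool 0.73 [315.7, 164.1, 329.7, 185.4] 324 172
tool 0.55 [281.8, 163.7, 292.3, 183.9] 288 175
dish 0.64 [316.4, 144.9, 337.7, 162.4] 326 152
dish 0.6 [360.8, 184.6, 387.4, 201.9] 373 194
dish 0.54 [309.9, 172.2, 341.7, 191.8] 329 182
cap 0.65 [127.1, 208.5, 144.4, 222.7] 135 214
rest 0.96 [117.4, 204.5, 158.9, 252.5] 137 231
silver_roll 0.63 [220.1, 205.1, 250.2, 239.2] 233 220
gold_rim 0.93 [118.8, 206.5, 153.8, 236.4] 136 224
gold_rim 0.41 [214.1, 172.9, 242.5, 192.8] 226 180
side -0.033852153539243764 [ 0.501 -0.752  0.667]
tool 0.64 [214.8, 144.0, 234.8, 166.9] 222 157
tool 0.54 [201.9, 162.7, 214.6, 189.5] 207 177
tool 0.53 [218.5, 131.3, 232.9, 152.2] 227 140
dish 0.81 [167.7, 141.5, 193.9, 153.3] 180 148
dish 0.71 [210.9, 152.1, 239.9, 173.1] 224 164
dish 0.65 [249.8, 139.9, 272.3, 153.3] 260 146
cap 0.52 [222.0, 281.3, 243.4, 301.9] 231 290
rest 0.95 [204.9, 277.5, 257.4, 337.8] 231 311
silver_roll 0.75 [242.5, 207.1, 270.1, 250.4] 257 229
gold_rim 0.74 [212.8, 279.8, 251.7, 324.1] 231 302
wrist 0.011224195948071667 [0.112 0.491 0.376]
dish 0.64 [200.7, 291.6, 248.9, 324.5] 224 310
```

View pics/scene0.png

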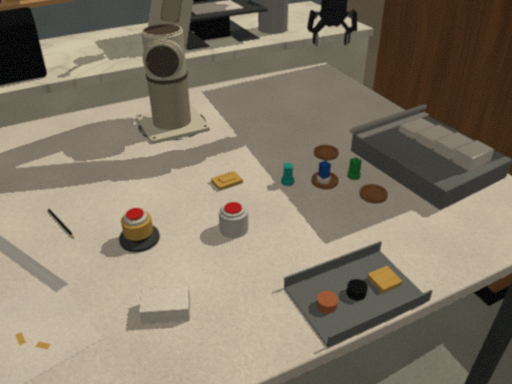

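View pics/side0.png

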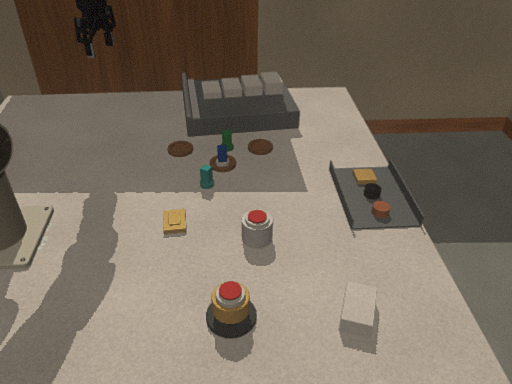

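Run:
```python
from h import *
a=camera('scene');b=camera('side')
for n,u,v,z in [('tool blue',(324,166),(224,148),.06),('cap',(135.5,213),(232,289),.07),('greenA',(354,162),(227,136),.06),('greenB',(288,168),(207,168),.06)]:
    print(n,np.round(tri([(a,u),(b,v)]),3),np.round(atz(a,u,z),3),np.round(atz(b,v,z),3))
for q in [(326,153),(373.5,193),(326,182)]: print('dish scene',np.round(atz(a,q,.012),3))
for q in [(181,147.5),(225,163),(261,146.5)]: print('dish side',np.round(atz(b,q,.012),3))
for q in [(235,215)]: print('silver',np.round(atz(a,q,.064),3), np.round(atz(b,(256,218),.064),3))
```

```text
tool blue [0.502 0.25  0.055] [0.51  0.243 0.06 ] [0.502 0.244 0.06 ]
cap [ 0.506 -0.241  0.074] [ 0.5   -0.241  0.07 ] [ 0.506 -0.238  0.07 ]
greenA [0.511 0.338 0.044] [0.528 0.324 0.06 ] [0.511 0.306 0.06 ]
greenB [0.458 0.168 0.048] [0.478 0.156 0.06 ] [0.458 0.154 0.06 ]
dish scene [0.393 0.33  0.012]
dish scene [0.611 0.332 0.012]
dish scene [0.516 0.25  0.012]
dish side [0.381 0.333 0.012]
dish side [0.503 0.247 0.012]
dish side [0.606 0.325 0.012]
silver [ 0.597 -0.044  0.064] [ 0.562 -0.045  0.064]
```

The blue tool (scene 324,172) stands in the middle, right-most of three dishes, with green at (354,168) and teal at (288,175) beside it. The gold roll on its foot is at (137,225).

Emit:
drive_tool([
  [[35, -20, 0], [0, 0, 0], 1],
  [[35, -20, 0], [0, 0, 0], 1],
  [[35, -20, 0], [0, 0, 0], 1],
  [[35, -20, 0], [0, 0, 0], 1],
  [[35, -20, 0], [0, 0, 0], 1],
  [[35, -20, 0], [0, 0, 0], 1],
  [[35, -20, 0], [0, 0, 0], 1],
  [[35, -20, 0], [0, 0, 0], 1],
])

```text
clock: 1.82
eef_pos: [0.46, 0.3058, 0.2502]
tool_rot: [0.181, 0.983, 0.0, 0.0]
ft_force: [-0.4, 0.9, 0.9]
grip_width: 0.0851
grasp_force: 0.0
```

Emit:
drive_tool([
  [[35, -35, 0], [0, 0, 0], 1],
  [[10, -27, 0], [0, 0, 0], 1],
  [[0, 0, 0], [0, 0, 0], 1],
  [[0, 0, 0], [0, 0, 0], 1],
  [[0, 0, 0], [0, 0, 0], 1],
])

```text
clock: 2.23
eef_pos: [0.4976, 0.2508, 0.2499]
tool_rot: [0.182, 0.983, 0.0, -0.0]
ft_force: [0.5, 0.5, 0.1]
grip_width: 0.0855
grasp_force: 0.0
```

Run:
```python
from h import *
p=camera('wrist');save(p,'w1');o=get_obs();print(o['eef_pos'],o['tool_rot'],np.round(np.array(p['view']),3))
for q in ['tool','dish']:
    for r in silhouettes(q,p)[:5]:
        ys,xs=np.nonzero(r['region']); print(q,round(r['conf'],2),r['bbox'],round(xs.mean()),round(ys.mean()))
```

```text
[0.49732982 0.25137131 0.25005001] [ 1.80915779e-01  9.83498567e-01  1.67559335e-04 -1.46398504e-04] [[ 0.357  0.934 -0.    -0.411]
 [ 0.897 -0.343  0.277 -0.397]
 [ 0.259 -0.099 -0.961  0.277]
 [ 0.     0.     0.     1.   ]]
tool 0.71 [246.4, 144.9, 271.3, 180.1] 259 163
tool 0.63 [162.0, 139.5, 198.2, 172.1] 181 156
tool 0.62 [317.0, 131.7, 348.6, 163.0] 331 146
dish 0.96 [260.9, 0.3, 326.4, 71.4] 293 36
dish 0.77 [235.4, 130.0, 289.8, 187.0] 263 157
dish 0.73 [318.3, 186.9, 372.6, 239.5] 345 213
```

View pics/w1.png

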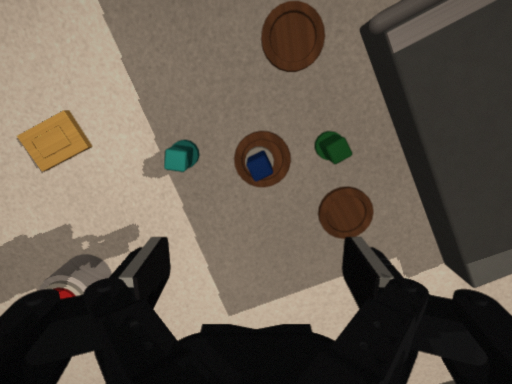

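The wrist view shows the blue tool at (260,165) in its dish at (263,158), with teal at (180,156), green at (335,148) and the other dishes at (293,36) and (345,213).

```bash
cat >> h.py <<'E'
def bluetop(p,uv0,r=40):
    im=p['image'].astype(int);R,G,B=im[...,0],im[...,1],im[...,2]
    m=((B>R+25)&(B>G+25)).astype(np.uint8)
    k=np.zeros_like(m);k[max(0,int(uv0[1]-r)):int(uv0[1]+r),max(0,int(uv0[0]-r)):int(uv0[0]+r)]=1
    m*=k; t=np.percentile(B[m>0],[10,50,90]); thr=cv2.threshold(B[m>0].astype(np.uint8),0,255,cv2.THRESH_OTSU)[0]
    c=lambda q:max(cv2.findContours(q.astype(np.uint8),0,1)[0],key=cv2.contourArea)
    return t,thr,cv2.minAreaRect(c(m)),cv2.minAreaRect(c(m*(B>thr)))
def pose(p,rect,z):
    P=np.array([atz(p,c,z)[:2] for c in cv2.boxPoints(rect)])
    e=P[1]-P[0];f=P[2]-P[1]
    return np.round(P.mean(0),4),np.round([np.linalg.norm(e),np.linalg.norm(f)],4),np.round(np.degrees([np.arctan2(e[1],e[0]),np.arctan2(f[1],f[0])])%90,1)
E
python3 - <<'E'
from h import *
p=camera('wrist')
t,th,a,b=bluetop(p,(260,163));print(t,th,a,b)
for r in(a,b): print(pose(p,r,.06))
for c in[(293,36),(262.5,158.5),(345.5,213)]: print('dish',atz(p,c,.012))
for c in[(175,159),(340,150)]: print('green',atz(p,c,.06))
i=p['image'][110:210,205:325,::-1];cv2.imwrite('pics/c1.png',cv2.resize(i,None,fx=5,fy=5,interpolation=cv2.INTER_CUBIC))
E
```

```text
[60. 70. 72.] 63.0 ((258.2739562988281, 168.1027374267578), (20.607385635375977, 20.276344299316406), 65.55604553222656) ((258.10003662109375, 168.6999969482422), (18.335756301879883, 18.335756301879883), 63.43495178222656)
(array([0.4946, 0.2544]), array([0.0223, 0.0231]), array([3.9, 3.8]))
(array([0.4952, 0.254 ]), array([0.0202, 0.0205]), array([6. , 5.9]))
dish [0.37636537 0.34113768 0.012     ]
dish [0.49454661 0.26052353 0.012     ]
dish [0.60229854 0.33805369 0.012     ]
green [0.45268146 0.17284691 0.06      ]
green [0.50726257 0.34435282 0.06      ]
```

View pics/c1.png

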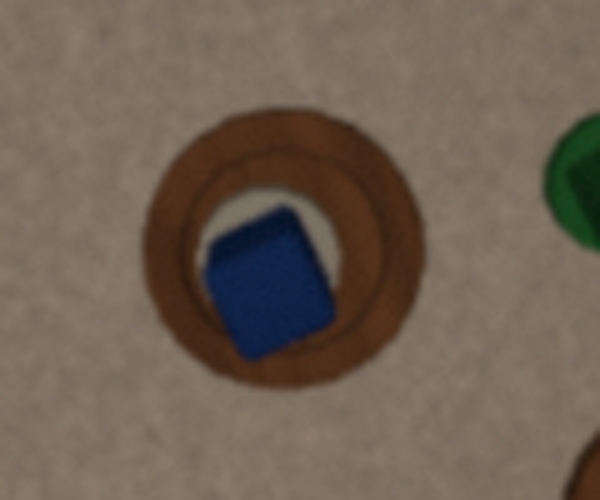

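Emit:
drive_tool([
  [[0, 0, -6], [0, 0, -7.1], 1],
  [[0, 0, -6], [0, 0, -7.1], 1],
  [[0, 0, -6], [0, 0, -7.1], 1],
  [[0, 0, -6], [0, 0, -7.1], 1],
  [[0, 0, -6], [0, 0, -7.1], 1],
  [[0, 0, -6], [0, 0, -7.1], 1],
  [[0, 0, -6], [0, 0, -7.1], 1],
  [[0, 0, -6], [0, 0, -7.1], 1],
])

```text
clock: 3.1
eef_pos: [0.4972, 0.2518, 0.2019]
tool_rot: [0.629, 0.778, 0.0, 0.0]
ft_force: [-0.4, -0.5, 0.0]
grip_width: 0.0855
grasp_force: 0.0
```

Emit:
drive_tool([
  [[-2, -20, -6], [0, 0, -7.1], 1],
  [[0, -20, -6], [0, 0, 0], 1],
  [[0, 0, 0], [0, 0, 0], 1],
  [[0, 0, 0], [0, 0, 0], 1],
  [[0, 0, 0], [0, 0, 0], 1],
])

```text
clock: 3.52
eef_pos: [0.4959, 0.2117, 0.1905]
tool_rot: [0.674, 0.739, 0.001, 0.0]
ft_force: [0.1, -0.1, -0.1]
grip_width: 0.0855
grasp_force: 0.0
```

Run:
```python
from h import *
p=camera('wrist');o=get_obs();print(o['eef_pos'],o['tool_rot'],o['joint_pos'],o['ft_force'])
uv=proj(p,[.495,.254,.06]);print(uv)
for q in ['tool','dish']:
    for r in silhouettes(q,p)[:4]:
        ys,xs=np.nonzero(r['region']); print(q,round(r['conf'],2),r['bbox'],round(xs.mean()),round(ys.mean()))
t,th,a,b=bluetop(p,uv,60);print(t,th,a,b)
for r in(a,b): print(pose(p,r,.06))
i=p['image'][:,:,::-1].copy();
for r in(a,b): cv2.polylines(i,[np.int32(cv2.boxPoints(r))],True,(0,255,255))
cv2.imwrite('pics/w2.png',i)
```

```text
[0.4960224  0.21181718 0.19054704] [6.73767363e-01 7.38943205e-01 6.83136710e-04 1.18297567e-04] [ 4.03404236e-01  3.49033370e-01 -3.16487244e-03  1.21725689e+00
  3.51950280e-04  1.88199556e+00] [-0.43729078  0.27458178 -0.29827591]
[259.97505355 137.40402774]
tool 0.93 [245.5, 113.2, 278.9, 149.0] 260 133
tool 0.86 [266.0, 8.1, 304.5, 57.9] 285 34
tool 0.64 [193.4, 189.7, 232.8, 233.7] 213 212
dish 0.88 [338.8, 13.5, 416.2, 97.4] 380 54
dish 0.69 [105.2, 0.0, 181.5, 69.2] 144 31
[58. 67. 69.] 62.0 ((260.5, 136.5), (25.0, 25.0), 90.0) ((260.5, 136.5), (23.0, 23.0), 90.0)
(array([0.4954, 0.2547]), array([0.0215, 0.0215]), array([5.2, 6.2]))
(array([0.4954, 0.2547]), array([0.0198, 0.0198]), array([5.2, 6.1]))
```

View pics/w2.png

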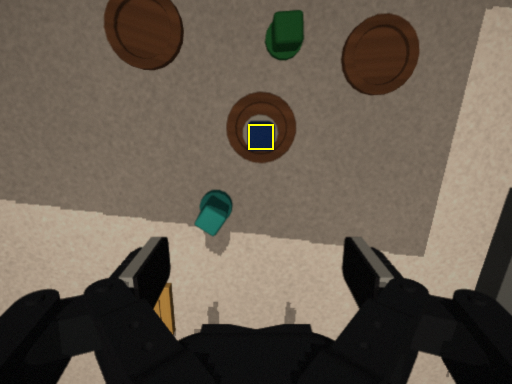

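The yellow box sits on the blue tool top at (260,136), in the dish at (261,127). It agrees with the first view (0.4954, 0.2545, yaw about 5.5°).

Emit:
drive_tool([
  [[-1, 40, 0], [0, 0, 0], 0.7],
  [[0, 3, -20], [0, 0, 0], 0.7],
  [[0, 0, -30], [0, 0, 0], 0.7],
  [[0, 0, -30], [0, 0, 0], 0.7],
  [[0, 0, -30], [0, 0, 0], 0.7],
  [[0, 0, -25], [0, 0, 0], 0.7],
  [[0, 0, -15], [0, 0, 0], 0.7],
  [[0, 0, 0], [0, 0, 0], 0.7],
])

```text
clock: 4.33
eef_pos: [0.492, 0.2529, 0.0362]
tool_rot: [0.674, 0.739, -0.003, -0.001]
ft_force: [0.2, 1.2, -0.1]
grip_width: 0.0597
grasp_force: 0.0
```

Emit:
drive_tool([
  [[0, 0, 0], [0, 0, 0], 0.7],
  [[0, 0, 0], [0, 0, 0], 0.5],
  [[0, 0, 0], [0, 0, 0], 0.3],
  [[0, 0, 0], [0, 0, 0], 0.2],
  [[0, 0, 0], [0, 0, 0], 0],
  [[0, 0, 0], [0, 0, 0], 0],
  [[0, 0, 0], [0, 0, 0], 0],
  [[0, 0, 0], [0, 0, 0], 0],
])

```text
clock: 5.0
eef_pos: [0.4962, 0.2544, 0.0418]
tool_rot: [0.674, 0.738, 0.002, 0.001]
ft_force: [0.7, 0.9, 6.5]
grip_width: 0.0235
grasp_force: 59.9
```

Emit:
drive_tool([
  [[0, 0, 0], [0, 0, 0], 0],
  [[0, 0, 0], [0, 0, 0], 0],
  [[0, 0, 0], [0, 0, 0], 0],
  [[0, 0, 0], [0, 0, 0], 0],
])

```text
clock: 5.33
eef_pos: [0.4962, 0.2544, 0.0418]
tool_rot: [0.674, 0.738, 0.002, 0.001]
ft_force: [0.2, 0.2, 6.2]
grip_width: 0.0231
grasp_force: 59.9
```

Run:
```python
from h import *
o=get_obs();print(o['clock'],o['eef_pos'],o['tool_rot'],o['grip_width'],o['grasp_force'],o['ft_force'])
```

```text
5.3333 [0.49620886 0.2543713  0.04183567] [6.74321269e-01 7.38435535e-01 1.85712017e-03 5.81152640e-04] 0.023112279867780413 59.85607981681824 [0.24877772 0.2011717  6.20016501]
```

Emit:
drive_tool([
  [[0, 0, 5], [0, 0, 0], 0],
  [[0, 0, 15], [0, 0, 0], 0],
  [[0, 0, 30], [0, 0, 0], 0],
  [[0, 0, 35], [0, 0, 0], 0],
  [[0, 0, 35], [0, 0, 0], 0],
  [[0, 0, 25], [0, 0, 0], 0],
  [[0, -15, 15], [0, 0, 0], 0],
  [[0, -30, 0], [0, 0, 0], 0],
])

```text
clock: 6.0
eef_pos: [0.4969, 0.2115, 0.2044]
tool_rot: [0.673, 0.74, 0.004, 0.001]
ft_force: [1.2, -1.0, -2.1]
grip_width: 0.0232
grasp_force: 59.1
```

Emit:
drive_tool([
  [[0, -38, 0], [0, 0, 0], 0],
  [[0, -38, 0], [0, 0, 0], 0],
  [[0, -38, 0], [0, 0, 0], 0],
  [[0, -38, 0], [0, 0, 0], 0],
  [[0, -38, 0], [0, 0, 0], 0],
  [[0, -38, 0], [0, 0, 0], 0],
  [[0, -38, 0], [0, 0, 0], 0],
  [[0, -38, 0], [0, 0, 0], 0],
])

```text
clock: 6.67
eef_pos: [0.4938, -0.0971, 0.1999]
tool_rot: [0.674, 0.738, -0.0, -0.0]
ft_force: [1.2, 0.1, -1.4]
grip_width: 0.0234
grasp_force: 59.1
```

Emit:
drive_tool([
  [[2, -38, 0], [0, 0, 0], 0],
  [[2, -38, 0], [0, 0, 0], 0],
  [[2, -38, 0], [0, 0, 0], 0],
  [[2, -38, 0], [0, 0, 0], 0],
  [[2, -25, 0], [0, 0, 0], 0],
  [[0, -15, 0], [0, 0, 0], 0],
  [[0, 0, 0], [0, 0, 0], 0],
  [[0, 0, 0], [0, 0, 0], 0],
])

```text
clock: 7.33
eef_pos: [0.5041, -0.2872, 0.1994]
tool_rot: [0.675, 0.738, 0.0, -0.001]
ft_force: [-0.2, 0.6, -2.1]
grip_width: 0.0236
grasp_force: 59.1
```

Run:
```python
from h import *
p=camera('wrist');save(p,'w3');o=get_obs();print(o['eef_pos'],o['tool_rot'],o['joint_pos'],o['ft_force'],o['grip_width'])
for q in ['cap','gold_rim','rest','tool']:
    for r in silhouettes(q,p)[:4]:
        ys,xs=np.nonzero(r['region']); print(q,round(r['conf'],2),r['bbox'],round(xs.mean(),1),round(ys.mean(),1))
```

```text
[ 0.50431755 -0.28630105  0.19954053] [ 6.74206262e-01  7.38542306e-01  1.55044670e-04 -1.07473021e-03] [-5.16712943e-01  4.24984004e-01  1.34657330e-01  1.28249717e+00
  7.78136368e-04  9.63066222e-01] [ 0.34723994  0.84804349 -2.12863589] 0.023358398128067934
cap 0.83 [236.2, 109.5, 282.5, 161.9] 259.2 135.8
gold_rim 0.69 [224.7, 94.2, 291.9, 174.0] 258.8 132.9
rest 0.92 [216.1, 84.9, 301.3, 172.5] 258.7 128.1
tool 0.65 [227.5, 198.9, 284.8, 299.3] 255.5 251.9
```

View pics/w3.png

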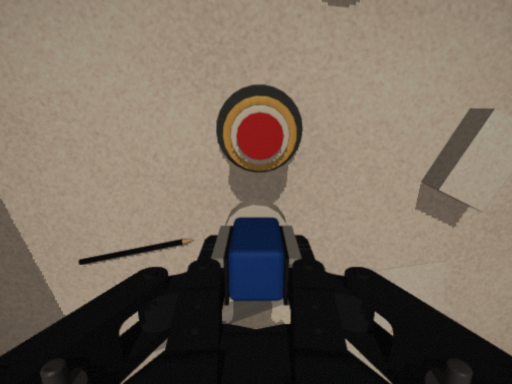

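The red cap is at (260,136) on the gold roll, with the blue tool held between the fingers at (256,255). I'll take a second wrist view for its height.

```bash
cat >> h.py <<'E'
import pickle
def red(p,uv,r=60):
    im=p['image'].astype(int);m=((im[...,0]>100)&(im[...,1]<60)&(im[...,2]<60)).astype(np.uint8)
    k=np.zeros_like(m);k[max(0,int(uv[1]-r)):int(uv[1]+r),max(0,int(uv[0]-r)):int(uv[0]+r)]=1
    c=max(cv2.findContours(m*k,0,1)[0],key=cv2.contourArea); return cv2.fitEllipse(c)
E
python3 - <<'E'
from h import *
p=camera('wrist');e=red(p,(259,135));print(e);pickle.dump((dict(p),e),open('v1.pkl','wb'))
for z in(.066,.07,.074,.078):
    c=atz(p,e[0],z);l=[atz(p,(e[0][0]+s*e[1][0]/2,e[0][1]),z) for s in(-1,1)];print(z,c,np.linalg.norm(l[0]-l[1]))
E
```

```text
((258.39935302734375, 137.41427612304688), (44.96121597290039, 45.75237274169922), 11.42524242401123)
0.066 [ 0.50263521 -0.2440727   0.066     ] 0.039682904518344275
0.07 [ 0.50255965 -0.24365194  0.07      ] 0.039072896080249706
0.074 [ 0.50248409 -0.24323117  0.074     ] 0.03846288764215507
0.078 [ 0.50240853 -0.24281041  0.078     ] 0.03785287920406045
```

Emit:
drive_tool([
  [[30, -10, 0], [0, 0, 0], 0],
  [[30, -10, 0], [0, 0, 0], 0],
  [[10, 0, 0], [0, 0, 0], 0],
  [[0, 0, 0], [0, 0, 0], 0],
  [[0, 0, 0], [0, 0, 0], 0],
  [[0, 0, 0], [0, 0, 0], 0],
])

```text
clock: 8.13
eef_pos: [0.5742, -0.3066, 0.1999]
tool_rot: [0.674, 0.739, -0.0, -0.001]
ft_force: [-0.4, 0.5, -2.3]
grip_width: 0.0229
grasp_force: 59.8
```

Run:
```python
from h import *
q,f=pickle.load(open('v1.pkl','rb'))
p=camera('wrist');e=red(p,proj(p,(.504,-.237,.074)));print(e)
x=tri([(p,e[0]),(q,f[0])]);print(x,proj(p,x)-e[0],proj(q,x)-f[0])
a=camera('scene');b=camera('side')
ea=red(a,(135.5,213),20);eb=red(b,(232,290),20);print(ea,eb)
print(tri([(a,ea[0]),(b,eb[0])]), tri([(a,ea[0]),(b,eb[0]),(p,e[0]),(q,f[0])]))
print(get_obs()['eef_pos'])
```

```text
((176.6049346923828, 103.95891571044922), (46.00161361694336, 49.659690856933594), 148.20904541015625)
[ 0.50243959 -0.24286574  0.07705105] [-0.0184087   0.05437662] [ 0.02046025 -0.05151489]
((134.1486053466797, 213.8586883544922), (10.033060073852539, 15.5515718460083), 78.79512786865234) ((231.51272583007812, 275.5165100097656), (32.991024017333984, 46.81383514404297), 10.259406089782715)
[ 0.51027549 -0.23759746  0.08710273] [ 0.50646489 -0.24013792  0.08721339]
[ 0.57409816 -0.30710967  0.20047223]
```

Emit:
drive_tool([
  [[-24, 21, 0], [0, 0, 0], 0],
  [[-24, 21, 0], [0, 0, 0], 0],
  [[-18, 17, 0], [0, 0, 0], 0],
  [[-5.5, 4.5, -20], [0, 0, 0], 0],
  [[0, 0, -30], [0, 0, 0], 0],
  [[0, 0, -18], [0, 0, 0], 0],
  [[0, 0, -4], [0, 0, 0], 0],
  [[0, 0, 0], [0, 0, 0], 0],
])

```text
clock: 8.95
eef_pos: [0.5019, -0.2433, 0.1271]
tool_rot: [0.674, 0.738, -0.0, -0.002]
ft_force: [-0.3, 0.3, -2.1]
grip_width: 0.0235
grasp_force: 59.9
```

Emit:
drive_tool([
  [[0, 0, 0], [0, 0, 0], 0],
  [[0, 0, 0], [0, 0, 0], 0],
  [[0, 0, 0], [0, 0, 0], 0],
])

```text
clock: 9.2
eef_pos: [0.5045, -0.2445, 0.1297]
tool_rot: [0.674, 0.738, 0.0, 0.002]
ft_force: [-0.4, 1.2, -1.9]
grip_width: 0.0232
grasp_force: 59.9
```

Run:
```python
from h import *
a=camera('scene');b=camera('side');o=get_obs();print(o['eef_pos'],o['tool_rot'],o['ft_force'],o['ft_torque'])
i=cv2.resize(a['image'][165:260,80:200],None,fx=4,fy=4,interpolation=2);j=cv2.resize(b['image'][235:330,185:280],None,fx=4,fy=4,interpolation=2)
cv2.imwrite('pics/c4.png',np.hstack([i,j[:380]])[:,:,::-1][:, :800])
```

```text
[ 0.50410933 -0.2442999   0.12920381] [6.74339012e-01 7.38420987e-01 3.21678677e-04 1.11346309e-03] [ 0.51483171  0.96875314 -1.85977776] [ 0.04536473  0.04179057 -0.00413191]
```

View pics/c4.png

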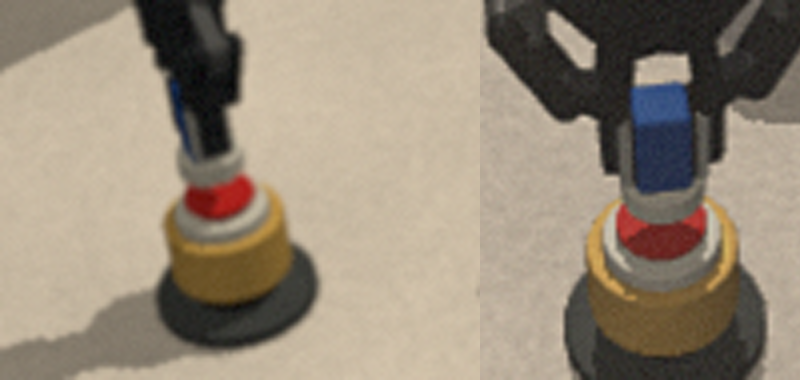

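The crop shows the tool upright and centred just above the red cap in both views. Descending in small steps.

Emit:
drive_tool([
  [[-1, 1, -3], [0, 0, 0], 0],
  [[0, 0, -3], [0, 0, 0], 0],
  [[0, 0, -3], [0, 0, 0], 0],
  [[0, 0, -1], [0, 0, 0], 0],
  [[0, 0, -1], [0, 0, 0], 0],
  [[0, 0, 0], [0, 0, 0], 0],
  [[0, 0, 0], [0, 0, 0], 0],
])

```text
clock: 9.88
eef_pos: [0.5023, -0.2429, 0.1169]
tool_rot: [0.674, 0.738, -0.0, -0.0]
ft_force: [0.3, 1.2, -1.7]
grip_width: 0.0236
grasp_force: 59.9
```

Emit:
drive_tool([
  [[0, 0, -1], [0, 0, 0], 0],
  [[0, 0, -1], [0, 0, 0], 0],
  [[0, 0, 0], [0, 0, 0], 0],
  [[0, 0, 0], [0, 0, 0], 0],
])

```text
clock: 10.22
eef_pos: [0.5023, -0.2429, 0.1149]
tool_rot: [0.674, 0.738, -0.0, -0.0]
ft_force: [0.2, -0.4, -2.3]
grip_width: 0.0235
grasp_force: 59.9
```

Emit:
drive_tool([
  [[0, 0, -1], [0, 0, 0], 0],
  [[0, 0, -1], [0, 0, 0], 0],
  [[0, 0, 0], [0, 0, 0], 0],
  [[0, 0, 0], [0, 0, 0], 0],
])

```text
clock: 10.55
eef_pos: [0.5023, -0.2428, 0.1129]
tool_rot: [0.674, 0.738, -0.0, -0.0]
ft_force: [-0.8, 0.0, -1.7]
grip_width: 0.0231
grasp_force: 59.9
```

Emit:
drive_tool([
  [[0, 0, -1], [0, 0, 0], 0],
  [[0, 0, 0], [0, 0, 0], 0],
  [[0, 0, 0], [0, 0, 0], 0],
])

```text
clock: 10.8
eef_pos: [0.5023, -0.2428, 0.1119]
tool_rot: [0.674, 0.738, -0.0, -0.0]
ft_force: [0.6, -0.5, -2.2]
grip_width: 0.0235
grasp_force: 59.9
```

Emit:
drive_tool([
  [[0, 0, -1], [0, 0, 0], 0],
  [[0, 0, 0], [0, 0, 0], 0],
  [[0, 0, 0], [0, 0, 0], 0],
])

```text
clock: 11.05
eef_pos: [0.5025, -0.2429, 0.1114]
tool_rot: [0.674, 0.738, 0.0, 0.0]
ft_force: [-1.1, 0.3, 1.1]
grip_width: 0.0235
grasp_force: 60.3
```

Emit:
drive_tool([
  [[0, 0, -1], [0, 0, 0], 0],
  [[0, 0, 0], [0, 0, 0], 0],
  [[0, 0, 0], [0, 0, 0], 0],
])

```text
clock: 11.3
eef_pos: [0.5025, -0.2429, 0.1103]
tool_rot: [0.674, 0.738, 0.0, 0.0]
ft_force: [-1.2, 0.5, 3.3]
grip_width: 0.0235
grasp_force: 60.4
```

Emit:
drive_tool([
  [[0, 0, -1], [0, 0, 0], 0],
  [[0, 0, 0], [0, 0, 0], 0],
  [[0, 0, 0], [0, 0, 0], 0],
])

```text
clock: 11.55
eef_pos: [0.5025, -0.2429, 0.1093]
tool_rot: [0.674, 0.738, 0.0, 0.0]
ft_force: [-0.9, 0.9, 3.7]
grip_width: 0.0233
grasp_force: 60.6
```

Emit:
drive_tool([
  [[0, 0, -1], [0, 0, 0], 0],
  [[0, 0, 0], [0, 0, 0], 0],
  [[0, 0, 0], [0, 0, 0], 0],
])

```text
clock: 11.8
eef_pos: [0.5025, -0.2429, 0.1083]
tool_rot: [0.674, 0.738, 0.0, 0.0]
ft_force: [-0.8, 1.4, 4.1]
grip_width: 0.0234
grasp_force: 60.7
```

Emit:
drive_tool([
  [[0, 0, -0.5], [0, 0, 0], 0],
  [[0, 0, 0], [0, 0, 0], 0],
  [[0, 0, 0], [0, 0, 0], 0],
])

```text
clock: 12.05
eef_pos: [0.5026, -0.243, 0.1079]
tool_rot: [0.674, 0.738, 0.0, 0.0]
ft_force: [-1.3, 0.7, 5.7]
grip_width: 0.0233
grasp_force: 60.9
```

Emit:
drive_tool([
  [[0, 0, -0.5], [0, 0, 0], 0],
  [[0, 0, 0], [0, 0, 0], 0],
  [[0, 0, 0], [0, 0, 0], 0],
])

```text
clock: 12.3
eef_pos: [0.5026, -0.2429, 0.1077]
tool_rot: [0.674, 0.738, 0.0, 0.0]
ft_force: [-1.5, 0.3, 6.7]
grip_width: 0.0232
grasp_force: 61.1
```

Emit:
drive_tool([
  [[0, 0, -0.5], [0, 0, 0], 0],
  [[0, 0, 0], [0, 0, 0], 0],
  [[0, 0, 0], [0, 0, 0], 0],
])

```text
clock: 12.55
eef_pos: [0.5026, -0.243, 0.1074]
tool_rot: [0.674, 0.738, 0.0, 0.001]
ft_force: [-2.5, 0.7, 8.7]
grip_width: 0.0232
grasp_force: 61.3
```

Emit:
drive_tool([
  [[0, 0, -0.5], [0, 0, 0], 0],
  [[0, 0, 0], [0, 0, 0], 0],
  [[0, 0, 0], [0, 0, 0], 0],
])

```text
clock: 12.8
eef_pos: [0.5026, -0.243, 0.107]
tool_rot: [0.674, 0.738, 0.0, 0.001]
ft_force: [-1.8, 1.8, 9.8]
grip_width: 0.0236
grasp_force: 61.3
```

Emit:
drive_tool([
  [[0, 0, -0.5], [0, 0, 0], 0],
  [[0, 0, 0], [0, 0, 0], 0],
  [[0, 0, 0], [0, 0, 0], 0],
])

```text
clock: 13.05
eef_pos: [0.5027, -0.2429, 0.1065]
tool_rot: [0.674, 0.738, 0.0, 0.001]
ft_force: [-2.6, 0.8, 8.5]
grip_width: 0.0236
grasp_force: 61.3
```

Emit:
drive_tool([
  [[0, 0, -0.3], [0, 0, 0], 0],
  [[0, 0, 0], [0, 0, 0], 0],
  [[0, 0, 0], [0, 0, 0], 0],
])

```text
clock: 13.3
eef_pos: [0.5027, -0.243, 0.1055]
tool_rot: [0.674, 0.738, 0.0, 0.0]
ft_force: [-0.5, 0.2, 3.4]
grip_width: 0.0236
grasp_force: 60.9
```

Emit:
drive_tool([
  [[0, 0, 0], [0, 0, 0], 0],
  [[0, 0, 0], [0, 0, 0], 0],
  [[0, 0, 0], [0, 0, 0], 0],
])

```text
clock: 13.55
eef_pos: [0.5027, -0.243, 0.1053]
tool_rot: [0.674, 0.738, 0.0, 0.0]
ft_force: [-0.7, 1.7, 4.9]
grip_width: 0.0234
grasp_force: 60.9
```

The force dropped from about 12 N to 6 N with a 1 mm jump, which is the click. Lifting off and checking the cap.

Emit:
drive_tool([
  [[0, 0, 3], [0, 0, 0], 0],
  [[0, 0, 10], [0, 0, 0], 0],
  [[0, 0, 25], [0, 0, 0], 0],
  [[0, 0, 35], [0, 0, 0], 0],
  [[0, -20, 25], [0, 0, 0], 0],
  [[0, -24, 0], [0, 0, 0], 0],
  [[0, 0, 0], [0, 0, 0], 0],
  [[0, 0, 0], [0, 0, 0], 0],
])

```text
clock: 14.22
eef_pos: [0.5017, -0.2876, 0.203]
tool_rot: [0.675, 0.738, -0.0, -0.001]
ft_force: [-0.1, -0.5, -2.7]
grip_width: 0.0226
grasp_force: 60.0
```

Run:
```python
from h import *
q,f=pickle.load(open('v1.pkl','rb'))
p=camera('wrist');e=red(p,proj(p,(.5025,-.243,.074)));print(e,get_obs()['eef_pos'])
for z in(.0734,.077): print(atz(p,e[0],z))
b=camera('side')
j=lambda im:cv2.resize(im[int(80):180,200:320],None,fx=4,fy=4,interpolation=2)
k=cv2.resize(b['image'][260:345,195:270],None,fx=4.7,fy=4.7,interpolation=2)
A=j(p['image']);k=k[:400]
cv2.imwrite('pics/c5.png',np.hstack([cv2.resize(j(q['image']),(300,250)),cv2.resize(A,(300,250)),cv2.resize(k,(200,250))])[:,:,::-1])
```

```text
((262.0482482910156, 134.57672119140625), (43.763057708740234, 44.710262298583984), 18.00535774230957) [ 0.50137011 -0.2866374   0.2022712 ]
[ 0.50223689 -0.24261792  0.0734    ]
[ 0.50213252 -0.24227791  0.077     ]
```

View pics/c5.png

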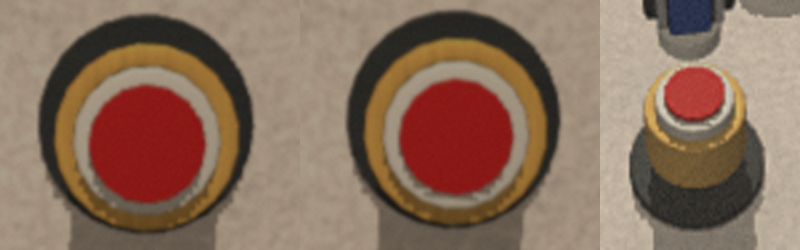

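Left shows the cap before and middle after: it now sits lower and centred in the core, and it is still down with the tool off. Returning the tool to the dish.

Emit:
drive_tool([
  [[0, 20, 0], [0, 0, 0], 0],
  [[0, 38, 0], [0, 0, 0], 0],
  [[0, 38, 0], [0, 0, 0], 0],
  [[0, 38, 0], [0, 0, 0], 0],
  [[0, 38, 0], [0, 0, 0], 0],
  [[0, 38, 0], [0, 0, 0], 0],
  [[0, 38, 0], [0, 0, 0], 0],
  [[0, 38, 0], [0, 0, 0], 0],
])

```text
clock: 14.98
eef_pos: [0.5007, 0.0017, 0.2024]
tool_rot: [0.674, 0.739, -0.001, -0.001]
ft_force: [0.8, -0.3, -2.6]
grip_width: 0.0231
grasp_force: 60.0
```

Emit:
drive_tool([
  [[-1, 38, 0], [0, 0, 0], 0],
  [[-1, 38, 0], [0, 0, 0], 0],
  [[-1, 38, 0], [0, 0, 0], 0],
  [[-1, 38, 0], [0, 0, 0], 0],
  [[-1, 38, 0], [0, 0, 0], 0],
  [[-1, 35, 0], [0, 0, 0], 0],
  [[0, 20, 0], [0, 0, 0], 0],
  [[0, 12, 0], [0, 0, 0], 0],
])

```text
clock: 15.65
eef_pos: [0.4945, 0.2593, 0.2021]
tool_rot: [0.673, 0.74, -0.001, -0.001]
ft_force: [0.3, -0.2, -3.3]
grip_width: 0.0232
grasp_force: 60.0
```

Emit:
drive_tool([
  [[0, 0, 0], [0, 0, 0], 0],
  [[0, 0, 0], [0, 0, 0], 0],
  [[0, 0, 0], [0, 0, 0], 0],
  [[0, 0, 0], [0, 0, 0], 0],
  [[0, 0, 0], [0, 0, 0], 0],
])

```text
clock: 16.07
eef_pos: [0.4965, 0.2548, 0.2033]
tool_rot: [0.675, 0.738, -0.0, 0.0]
ft_force: [0.0, -0.4, -1.3]
grip_width: 0.0235
grasp_force: 60.0
```

Emit:
drive_tool([
  [[-1, 3, -15], [0, 0, 0], 0],
  [[0, 0, -30], [0, 0, 0], 0],
  [[0, 0, -35], [0, 0, 0], 0],
  [[0, 0, -35], [0, 0, 0], 0],
  [[0, 0, -25], [0, 0, 0], 0],
  [[0, 0, -10], [0, 0, 0], 0],
  [[0, 0, -4], [0, 0, 0], 0],
  [[0, 0, 0], [0, 0, 0], 0],
])

```text
clock: 16.73
eef_pos: [0.4956, 0.2586, 0.0491]
tool_rot: [0.675, 0.738, -0.0, -0.0]
ft_force: [0.5, 0.6, -1.4]
grip_width: 0.0233
grasp_force: 59.9
```

Emit:
drive_tool([
  [[0, 0, 0], [0, 0, 0], 0],
  [[0, 0, 0], [0, 0, 0], 0],
  [[0, 0, 0], [0, 0, 0], 0],
  [[0, 0, -2], [0, 0, 0], 0],
  [[0, 0, -2], [0, 0, 0], 0],
  [[0, 0, 0], [0, 0, 0], 0],
  [[0, 0, 0], [0, 0, 0], 0],
])

```text
clock: 17.32
eef_pos: [0.4952, 0.2591, 0.0451]
tool_rot: [0.674, 0.738, -0.0, -0.0]
ft_force: [-0.2, 0.3, -2.1]
grip_width: 0.0237
grasp_force: 59.9
```

Emit:
drive_tool([
  [[0, 0, -1], [0, 0, 0], 0],
  [[0, 0, -1], [0, 0, 0], 0],
  [[0, 0, 0], [0, 0, 0], 0],
  [[0, 0, 0], [0, 0, 0], 0],
])

```text
clock: 17.65
eef_pos: [0.4952, 0.2591, 0.043]
tool_rot: [0.674, 0.738, -0.0, -0.0]
ft_force: [-0.2, 0.2, -2.4]
grip_width: 0.0233
grasp_force: 59.9
```

Emit:
drive_tool([
  [[0, 0, -0.7], [0, 0, 0], 0],
  [[0, 0, -0.7], [0, 0, 0], 0],
  [[0, 0, 0], [0, 0, 0], 0],
  [[0, 0, 0], [0, 0, 0], 0],
])

```text
clock: 17.98
eef_pos: [0.4954, 0.2592, 0.0419]
tool_rot: [0.674, 0.738, 0.0, 0.0]
ft_force: [0.3, -0.2, -0.8]
grip_width: 0.0232
grasp_force: 59.9
```

Contact with the dish floor. Releasing.

Emit:
drive_tool([
  [[0, 0, -0.3], [0, 0, 0], 0],
  [[0, 0, 0], [0, 0, 0], 0.3],
  [[0, 0, 0], [0, 0, 0], 0.4],
  [[0, 0, 0], [0, 0, 0], 0.55],
  [[0, 0, 0], [0, 0, 0], 0.7],
  [[0, 0, 0], [0, 0, 0], 0.7],
  [[0, 0, 0], [0, 0, 0], 0.7],
  [[0, 0, 0], [0, 0, 0], 0.7],
])

```text
clock: 18.65
eef_pos: [0.4954, 0.2591, 0.0415]
tool_rot: [0.674, 0.738, 0.0, 0.0]
ft_force: [0.8, 0.2, 0.3]
grip_width: 0.0594
grasp_force: 0.0
```

Emit:
drive_tool([
  [[0, 0, 8], [0, 0, 0], 0.7],
  [[0, 0, 20], [0, 0, 0], 0.7],
  [[0, 0, 30], [0, 0, 0], 0.7],
  [[0, 0, 40], [0, 0, 0], 0.7],
  [[0, -20, 35], [0, 0, 0], 0.7],
  [[0, -25, 20], [0, 0, 0], 0.7],
  [[0, 0, 0], [0, 0, 0], 0.7],
  [[0, 0, 0], [0, 0, 0], 0.7],
])

```text
clock: 19.32
eef_pos: [0.4964, 0.2138, 0.1968]
tool_rot: [0.675, 0.738, 0.002, 0.001]
ft_force: [-1.1, -0.9, -1.4]
grip_width: 0.0598
grasp_force: 0.0
```

Run:
```python
from h import *
p=camera('wrist');b=camera('side');o=get_obs();print(o['eef_pos'],o['clock'],o['ft_force'])
cv2.imwrite('pics/c6.png',np.hstack([p['image'][:300],cv2.resize(b['image'][100:250,150:290],(280,300))])[:,:,::-1])
t,th,a,c=bluetop(p,proj(p,(.495,.259,.06)),60);print(pose(p,a,.06))
```

```text
[0.49481095 0.21417261 0.19388919] 19.4167 [ 0.17824811  0.30554667 -0.71601085]
(array([0.4941, 0.2596]), array([0.0211, 0.0219]), array([5.1, 5.8]))
```

View pics/c6.png

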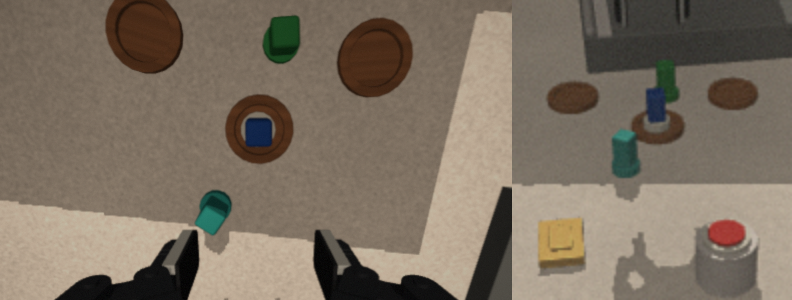

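The blue tool stands upright and centred in its dish at (259,130), and the other objects are undisturbed.

```bash
python3 -c "
from workcell import *
print(job_done())"
```

```text
the job is handed in; nothing more can be done
None
```

The red cap clicked home on the gold roll at about 12 N, the seating tool is standing upright in its dish again, nothing else was moved, and the job was handed in at about 19 s of the 54 s allowed.

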